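Rewind the tape cartridge by feel and rack it

TASK

Crank the hand rewinder clockwise until the resistance suddenly drops away, and stop right there: almost half a turn too far catches the cartridge again. Then lift the tape cartridge straight out of the rewinder without forcing it (if it is still held, it is not rewound) and stand it gently in the slot of the black stand, fully home and upright. Leave the other things on the desk where they are.

Things in the scene. Friction and masses are not known exactly. Their poses are not given: they have to be found in the camera images.
- dock: Hand rewinder, fixed to the desk: a flat grey box 160 (x) x 340 (y) x 60 mm high. Origin: centre of its underside; z up. A steel crank turns about a vertical axis on its deck at x = 0, y = -85 mm; a cartridge stands in a pocket at x = 0, y = +85 mm.
- crank_axis (a point): Point on the crank's vertical axis, 100 mm above the desk, level with the middle of the knob. Clockwise from above, the knob needs about 4 to 8 N until the tape is fully home, after a quarter turn to two and a quarter turns (no sign shows how many); then it suddenly needs under 1 N and the cartridge is free. Some 0.45 turn further the cartridge is caught again; turning back undoes that.
- pocket (a point): Centre of the pocket's floor, 45 mm above the desk and 15 mm below the dock's deck. The pocket is 87 (x) x 25 mm (y), 1.5 mm play on each side. A hook inside holds the cartridge's foot until the tape is home: till then the cartridge lifts only about 3 mm.
- cartridge_mid (a point): Middle of the grey tape cartridge, a flat upright box 84 (its x) x 22 (its y) x 80 mm (its z, up), about 130 to 210 g. Its underside is 40 mm below this point; a T-shaped steel foot, 16 mm wide, reaches a further 20 mm down. In the dock this point stands 25 mm above the deck; the top 65 mm of the box stand out of the pocket. Lift it straight up at least 40 mm to clear the pocket with the foot.
- cartridge: The same cartridge, origin at the centre of the box's underside (40 mm below its middle), same axes.
- stand: Black cartridge stand, fixed: a block 120 (x) x 90 (y) x 60 mm high, origin at the centre of its underside, with one slot 90 (x) x 28 mm (y) open at the top, 30 mm deep, and a deeper well in the slot's middle for the cartridge's foot.
- slot_floor (a point): Centre of the slot's floor, 30 mm above the desk and 30 mm below the stand's top; x along the slot. The seated cartridge's underside is level with it, either way round.
- crank_knob (a point): Middle of the crank's upright black knob, 22 mm across and 44 mm tall (22 mm above and below this point), which spins freely on its pin. It goes round the crank axis on a circle of 48 mm radius; the flat steel crank arm, 14 mm wide, lies 2 mm below the knob's lower end.
- mug: Bystander: white mug, 80 mm wide, 90 mm tall; origin at the centre of its underside.
- ink_a: Bystander: black ink bottle, 42 mm wide, 120 mm tall; origin at the centre of its underside.
- ink_b: Bystander: second black ink bottle of the same size; origin at the centre of its underside.
- stapler: Bystander: black stapler, 130 mm long, 40 mm tall; origin at the centre of its underside.
- notes: Bystander: block of note paper, 76 x 76 x 30 mm; origin at the centre of its underside.
- mouse: Bystander: grey computer mouse, 100 x 60 x 32 mm; origin at the centre of its underside.
- eraser: Bystander: dark eraser, 50 x 22 x 14 mm; origin at the centre of its underside.
Mind the look-alikes: they are no part of the job. Leave any green or yellow look-alike of the cartridge alone. What is shaped like the stand but pink is not meant.

How it is judged:
On the way:
1. the cartridge is lifted clear of the rewinder, upright (z of cartridge_mid in the frame of dock above 0.115 m and angle between cartridge's own z axis and vertical below 0.3 rad), for 0.1 s.
At the end, for the whole second after the job is handed in: The cartridge stands in the stand's slot: its middle within 9 mm of the slot's centre seen from above, its underside within 4 mm of the slot's floor, upright within 0.1 rad and in line with the slot within 0.15 rad (either way round), released and at rest (horizontal distance between cartridge_mid and slot_floor below 0.009 m and z of cartridge in the frame of slot_floor below 0.004 m and angle between cartridge's own z axis and vertical below 0.1 rad and angle between the x axis of cartridge and the x axis of slot_floor, either way round below 0.15 rad and linear speed of cartridge below 0.02 m/s); the robot touches nothing.
It fails at once if the cartridge is forced against the rewinder with more than 30 N (contact force between cartridge and dock above 30 N).
It fails at once if the cartridge is pushed or dropped onto the stand with more than 40 N (contact force between cartridge and stand above 40 N).
It fails at once if one of the other things on the desk is moved more than 30 mm (distance of any of mug, ink_a, ink_b, stapler, notes, mouse, eraser from where it was at the start of the episode above 0.03 m).
It also fails if it takes over 72 s, if anything falls off the work surface, if the arm or the gripper's body presses on something with over 40 N, if the wrist force passes 120 N, or if a joint passes its speed limit or range.

ROBOT

A 7-joint arm with a two-finger parallel gripper is mounted at the origin on the work surface. World frame = base frame: x ahead of the robot, y to its left, z up, the work surface at z = 0. Lengths are in m, angles in rad, forces in N, time in s.
With the tool pointing down it reaches from about 0.425 to 0.875 m from the base axis. Payload 4.7 kg.
Tool frame: the origin (TCP) lies midway between the tips of the shut fingers; the grasp point (between the pads) lies 19 mm behind it (ctrl.grip_point_offset is the distance from the TCP to the grasp point, in m); z points along the fingers, y is the line along which they close (so a half turn about z gives the same grasp; the last joint's range is limited). The gripper opens to 87 mm and grips with 3 to 60 N. Pads are 19 mm wide; open, the fingers measure 117 mm over their backs; the gripper's body (75 mm by 190 mm) begins 51 mm behind the grasp point.
Start: joints at [1.254, 0.321, -0.07, 1.45, 0.023, 1.371, -0.057], TCP at [0.211, -0.615, 0.223] pointing down, gripper open.
Joint ranges: [-2.86, 2.86], [-0.3, 2.09], [-1.38, 1.24], [0.06, 2.45], [-1.56, 4.7], [0.09, 2.05], [-2.69, 2.69]. Speed limits (rad/s): [2.57, 2.57, 3.14, 3.14, 3.14, 3.14, 3.14].

INTERFACE

Orientations are given as a rotation vector (axis times angle).
In Python, from bench import ctrl gives the robot as it stands.
- The arm moves only by the tool move_arm, never from a script. Its argument "increments" is text: rows parted by semicolons, each of 7 numbers parted by spaces: the shift along the world's x, y, z in mm, then the turn, a rotation vector about the world's x, y, z in degrees, then the closure in counts, from 0 (fully open) to 255 (shut). A call has exactly 8 rows; each row shifts and turns the commanded pose from where the row before left it; what a row does not reach is not made up. A row lasts 1/12 s, in which the tool goes at most 41.7 mm and 7.16 degrees, less where a joint would pass 70% of its speed; a pose out of reach is approached as far as the arm can. A call with a gripper value outside its range is refused whole. The fingers move at their own pace and stop on an object; "grip_force" is the grip in N (left out, the last holds). Time passes only in rows, so rows that do not move let the fingers close, or fill a call up. It gives the time, the measured TCP pose, the force, the opening and the grip force at its end, in the units of the state.
- ctrl.get_state(): the state, without advancing time (a new reading comes with each control period).
- ctrl.get_image(name): name is "side" or "top"; returns a dict with "frame" (480x640x3 uint8, red, green, blue), "depth" (480x640 float32, m along the optical axis (not along the pixel's ray), 0 where there is no reading), "fx", "fy", "cx", "cy" (pixels), "k1" (the pictures are not rectified: a ray, as slopes to the right and down, at radius r is drawn at 1 + k1 r^2 times it, then the intrinsics apply), "position" and "orientation" of the camera in the world. Camera axes: x right, y down, z forward; pixel columns grow to the right and rows downward; lengths in m; the calibration is good to about 2 mm. A picture is of the moment at which its call begins.
- ctrl.close_job(): hands the job in; it is judged then, once.
Trained networks look in a picture, given as the dict that the camera call returned (one of the last four; its "shot" number tells which), for a name from the list of things; names that differ only in an ending like _2 or _b are one class to them, and where a whole thing is asked for, a point or a joint stands for the part that bears it (a point fixed in the world has none). Each returns a list of dicts, best first, with "score" (0 to 1); they miss things now and then, are a little off and sometimes report something else, mostly with a low value. They report only what shows in the picture. A call takes as long as a camera call. They do not tell look-alikes from the thing itself.
- ctrl.find_in(target, picture): "centre" ([x, y, z] in m, in world coordinates, good to about 4 mm: the middle of the surface that is visible of it).
- ctrl.silhouettes(target, picture): "region" (480x640 bool, what is visible of it).
The state is a dict: "time": time; "joint_positions": joint angles; "qd": joint speeds; "joint_torque": joint torques, N m; "position": TCP position; "tool_rot": TCP orientation; "ft_force": force on the tool from outside, world axes, zero at the start; "torque": the same for the moment, N m; "grip_width": opening from 0.0 (shut) to 1.0 (fully open); "grip_force": force on a finger pad.
Only numpy, scipy, OpenCV 4.12 (cv2) and the standard library are available. Lean on these libraries where they do the work, as an engineer would, in place of code of your own. Each camera call takes 0.05 s, during which the arm holds its last target. There are 200 camera calls.

## Working session

There is one attempt and no reset: what is moved stays moved. The work goes in short steps, Python scripts to look and compute and a tool call to move; the robot and the scene stay as the last step left them, time stands still between calls to the robot, and variables do not carry over. Pictures are saved under pics/ and viewed, at most 10 in all, crops included, and the job is handed in when it is done.

Besides the shell and the picture viewer there is one more tool, called after "Request:" by a JSON object that holds its "op" and its "data". move_arm: Moves the arm, as the interface text tells. Its arguments: {"type":"object","properties":{"increments":{"type":"string"},"grip_force":{"type":"number"}},"required":["increments"]}

```bash
ls; mkdir -p pics; cat > h.py <<'E'
from bench import ctrl
import numpy as np, cv2
from scipy.spatial.transform import Rotation as R
def rot(o):
    o=np.array(o,float)
    return o if o.shape==(3,3) else (R.from_rotvec(o).as_matrix() if o.size==3 else R.from_quat(o).as_matrix())
def cloud(p):
    K=np.array([[p['fx'],0,p['cx']],[0,p['fy'],p['cy']],[0,0,1]])
    v,u=np.mgrid[0:480,0:640]
    # undistort: drawn = ray*(1+k1 r^2)
    n=cv2.undistortPoints(np.stack([u,v],-1).reshape(-1,1,2).astype(float),K,np.array([p['k1'],0,0,0,0.]),).reshape(480,640,2)
    d=p['depth'][...,None]
    c=np.concatenate([n*d,d],-1)
    return c@rot(p['orientation']).T+np.array(p['position'])
def save(p,name,crop=None,s=1):
    f=p['frame'][...,::-1]
    if crop: f=f[crop[1]:crop[3],crop[0]:crop[2]]
    if s!=1: f=cv2.resize(f,None,fx=s,fy=s,interpolation=cv2.INTER_CUBIC)
    cv2.imwrite('pics/'+name,f)
E
python3 - <<'E'
from h import *
t=ctrl.get_image('top'); s=ctrl.get_image('side')
cv2.imwrite('pics/both.png',cv2.resize(np.vstack([t['frame'],s['frame']])[...,::-1],(533,800)) if 0 else t['frame'][...,::-1])
save(s,'side0.png')
for n,p in (('top',t),('side',s)):
    print(n,np.round(p['position'],3),np.round(p['orientation'],3),p['k1'],p['fx'])
    for k in ['dock','cartridge','stand','crank_knob','mug','ink_a','stapler','notes','mouse','eraser']:
        print(k,[(np.round(r['centre'],3).tolist(),round(r['score'],2)) for r in ctrl.find_in(k,p)][:4])
st=ctrl.get_state();print({k:np.round(v,3).tolist() for k,v in st.items()})
E
```

```text
pics
top [0.538 0.048 1.177] [-2.197  2.201 -0.049] -0.022289406881537795 488.6217942193648
dock [([0.558, -0.063, 0.061], 0.69)]
cartridge [([0.377, 0.009, 0.102], 0.95), ([0.848, -0.035, 0.1], 0.9), ([0.572, 0.032, 0.126], 0.68)]
stand [([0.523, 0.344, 0.061], 0.79), ([0.369, 0.478, 0.06], 0.78)]
crank_knob [([0.54, -0.181, 0.119], 0.44)]
mug [([0.734, 0.226, 0.025], 0.87)]
ink_a [([0.748, 0.024, 0.081], 0.9), ([0.74, 0.121, 0.078], 0.74), ([0.574, 0.029, 0.126], 0.65), ([0.556, -0.062, 0.055], 0.19)]
stapler [([0.515, -0.381, 0.038], 0.85), ([0.525, 0.345, 0.06], 0.55)]
notes [([0.339, 0.236, 0.032], 0.94), ([0.527, 0.343, 0.061], 0.7)]
mouse [([0.357, -0.282, 0.037], 0.61), ([0.558, -0.061, 0.058], 0.57), ([0.513, -0.38, 0.036], 0.16)]
eraser [([0.751, -0.083, 0.015], 0.59)]
side [ 0.483 -0.74   0.787] [-2.287  0.119 -0.076] -0.11141512458137955 448.0117537392193
dock [([0.554, -0.13, 0.062], 0.83)]
cartridge [([0.852, -0.048, 0.071], 0.98), ([0.572, 0.015, 0.101], 0.65), ([0.378, -0.025, 0.09], 0.55)]
stand [([0.371, 0.437, 0.049], 0.9), ([0.751, -0.086, 0.013], 0.75), ([0.516, 0.314, 0.048], 0.71)]
crank_knob [([0.75, 0.01, 0.066], 0.74), ([0.536, -0.194, 0.115], 0.71)]
mug [([0.721, 0.202, 0.064], 0.74), ([0.551, -0.137, 0.065], 0.52), ([0.519, 0.313, 0.052], 0.35)]
ink_a []
stapler [([0.507, -0.398, 0.034], 0.87)]
notes [([0.344, 0.217, 0.03], 0.81)]
mouse [([0.359, -0.301, 0.033], 0.65)]
eraser [([0.753, -0.084, 0.012], 0.66), ([0.551, -0.134, 0.064], 0.58), ([0.522, 0.31, 0.049], 0.36)]
{'time': 1.1, 'joint_positions': [1.254, 0.321, -0.07, 1.45, 0.023, 1.371, -0.057], 'qd': [0.001, -0.0, -0.001, 0.0, 0.001, -0.002, 0.0], 'joint_torque': [-0.001, -49.111, -0.404, -31.277, -0.064, 0.034, 0.0], 'position': [0.211, -0.615, 0.223], 'tool_rot': [3.099, 0.517, -0.0], 'ft_force': [0.277, 0.219, -0.083], 'torque': [0.002, 0.028, -0.067], 'grip_force': 0.0, 'grip_width': 0.997}
```

View pics/both.png

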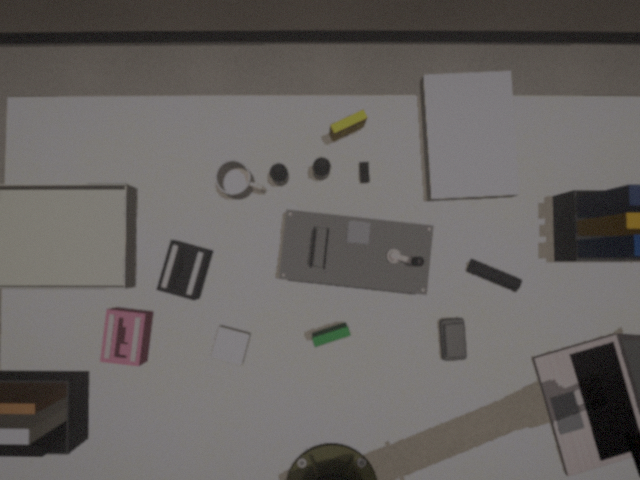

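View pics/side0.png

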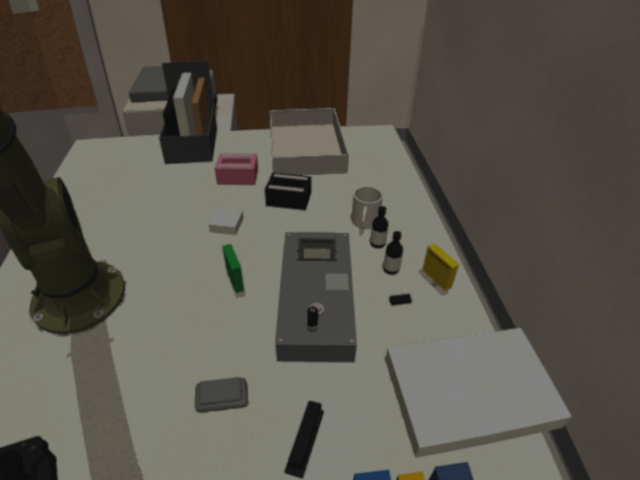

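Top view: grey cartridge in the dock at (319,247), knob at about (417,261), hub at (393,256), black stand at (185,269). Look-alikes are green (331,333), yellow (348,123) and the pink stand (127,336). The meant ones are the grey cartridge standing in the dock pocket and the black stand. I'll measure these and check them in one crop.

```bash
cat > m.py <<'E'
from h import *
def rect(P,lo,hi,c,r):
    m=(P[...,2]>lo)&(P[...,2]<hi)&(np.hypot(P[...,0]-c[0],P[...,1]-c[1])<r)
    q=P[m]; b=cv2.minAreaRect(q[:,:2].astype(np.float32))
    return np.round(b[0],4),np.round(b[1],4),round(b[2],1),np.round(np.median(q,0),4),len(q)
E
python3 - <<'E'
from m import *
t=ctrl.get_image('top'); P=cloud(t)
print('dock',rect(P,.045,.068,(.557,-.063),.2))
print('cart',rect(P,.11,.14,(.572,.03),.06))
print('knob',rect(P,.105,.14,(.54,-.18),.03))
print('stand',rect(P,.05,.07,(.523,.344),.09))
print('armhub',rect(P,.069,.1,(.555,-.15),.08))
for n in ('mug','ink'): pass
print('inks',rect(P,.06,.14,(.748,.024),.04),rect(P,.06,.14,(.74,.121),.04),'mug',rect(P,.06,.12,(.73,.226),.07))
for k in ['cartridge','crank_knob','stand']:
    for r in ctrl.silhouettes(k,t):
        m=r['region']; q=P[m]; v,u=np.nonzero(m); print(k,round(r['score'],2),[u.mean().round(),v.mean().round()],np.round(np.median(q,0),3),np.round(q.max(0),3))
a=cv2.resize(t['frame'][200:300,145:445],None,fx=2.66,fy=2.66,interpolation=2); d=t['depth'][200:300,145:445]
d=cv2.resize(np.uint8(np.clip((1.18-d)/.14*255,0,255)),None,fx=2.66,fy=2.66)
cv2.imwrite('pics/crop1.png',np.vstack([np.clip(a[...,::-1].astype(int)*2,0,255),np.dstack([d]*3)]))
E
```

```text
dock (array([ 0.5314, -0.0405]), array([0.3722, 0.333 ]), 62.9, array([ 0.5608, -0.0563,  0.0601]), 9699)
cart (array([0.5705, 0.0291]), array([0.0228, 0.0838]), 83.5, array([0.5702, 0.0295, 0.1247]), 407)
knob (array([ 0.5386, -0.1854]), array([0.0196, 0.02  ]), 0.6, array([ 0.5397, -0.1842,  0.1206]), 91)
stand (array([0.5203, 0.3416]), array([0.0902, 0.1206]), 73.9, array([0.52  , 0.3415, 0.0602]), 1654)
armhub (array([ 0.5462, -0.1558]), array([0.0634, 0.0256]), 66.1, array([ 0.5466, -0.1514,  0.0762]), 190)
inks (array([0.7553, 0.0238]), array([0.0401, 0.04  ]), 45.1, array([0.7506, 0.0245, 0.0849]), 273) (array([0.741 , 0.1212]), array([0.0382, 0.0402]), 31.3, array([0.7372, 0.1201, 0.0846]), 268) mug (array([0.7219, 0.2188]), array([0.0976, 0.0793]), 37.5, array([0.7239, 0.2191, 0.0841]), 428)
cartridge 0.7 [np.float64(319.0), np.float64(247.0)] [0.57  0.03  0.125] [0.611 0.043 0.131]
cartridge 0.6 [np.float64(347.0), np.float64(125.0)] [ 0.847 -0.034  0.097] [0.876 0.005 0.106]
crank_knob 0.5 [np.float64(417.0), np.float64(261.0)] [ 0.54  -0.182  0.12 ] [0.549 0.048 1.177]
stand 0.92 [np.float64(126.0), np.float64(336.0)] [0.369 0.476 0.059] [0.538 0.548 1.177]
stand 0.57 [np.float64(184.0), np.float64(270.0)] [0.52  0.344 0.059] [0.594 0.403 1.177][ WARN:0@0.762] global loadsave.cpp:1063 imwrite_ Unsupported depth image for selected encoder is fallbacked to CV_8U.
```

View pics/crop1.png

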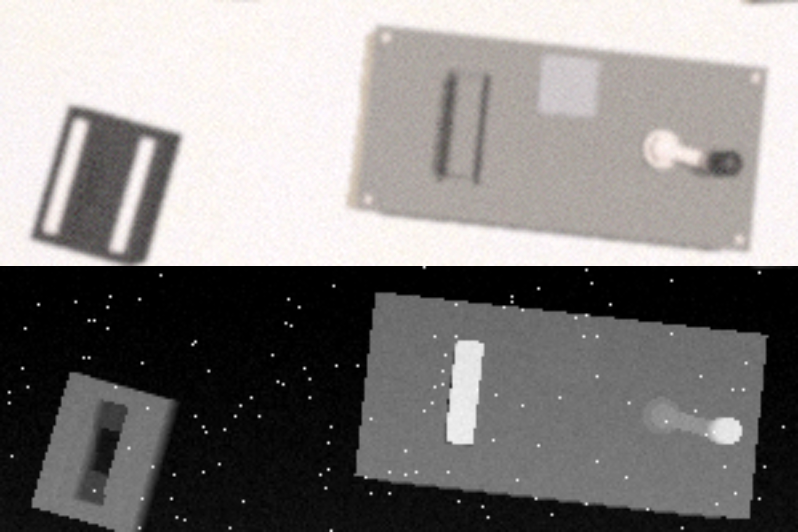

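The crop confirms it: the grey cartridge stands in the pocket, with the knob at the right end of the dock. The black stand's slot is clear. I'll move above the knob and turn the wrist so the fingers close along dock y.

Request:
{"op": "move_arm", "data": {"increments": "13.7 17.9 0 0 0 6.44 0;13.7 17.9 0 0 0 6.44 0;13.7 17.9 0 0 0 6.44 0;13.7 17.9 0 0 0 6.44 0;13.7 17.9 0 0 0 6.44 0;13.7 17.9 0 0 0 6.44 0;13.7 17.9 0 0 0 6.44 0;13.7 17.9 0 0 0 6.44 0", "grip_force": 15}}

```text
time: 1.97
position: [0.3213, -0.4707, 0.2228]
tool_rot: [2.561, 1.819, -0.0]
ft_force: [-0.2, -0.4, 0.2]
grip_width: 0.998
grip_force: 0.0
```

Request:
{"op": "move_arm", "data": {"increments": "13.7 17.9 0 0 0 6.44 0;13.7 17.9 0 0 0 6.44 0;13.7 17.9 0 0 0 6.44 0;13.7 17.9 0 0 0 6.44 0;13.7 17.9 0 0 0 6.44 0;13.7 17.9 0 0 0 6.44 0;13.7 17.9 0 0 0 6.44 0;13.7 17.9 0 0 0 6.44 0"}}

```text
time: 2.63
position: [0.4309, -0.3275, 0.2228]
tool_rot: [1.515, 2.751, -0.0]
ft_force: [1.0, 0.6, 0.1]
grip_width: 1.004
grip_force: 0.0
```

Request:
{"op": "move_arm", "data": {"increments": "13.7 17.9 0 0 0 6.44 0;13.7 17.9 0 0 0 6.44 0;13.7 17.9 0 0 0 6.44 0;13.7 17.9 0 0 0 6.44 0;13.7 17.9 0 0 0 6.44 0;13.7 17.9 0 0 0 6.44 0;13.7 17.9 0 0 0 6.44 0;13.7 17.9 0 0 0 6.44 0"}}

```text
time: 3.3
position: [0.5405, -0.1844, 0.2228]
tool_rot: [0.169, 3.137, -0.0]
ft_force: [-0.4, 0.3, 0.2]
grip_width: 0.996
grip_force: 0.0
```

Request:
{"op": "move_arm", "data": {"increments": "-1 -0.6 -19.4 0 0 0 0;0 0 -19.4 0 0 0 0;0 0 -19.4 0 0 0 0;0 0 -19.4 0 0 0 0;0 0 -19.4 0 0 0 0;0 0 -19.4 0 0 0 0;0 0 -19.4 0 0 0 0;0 0 0 0 0 0 0"}}

```text
time: 3.97
position: [0.536, -0.1851, 0.083]
tool_rot: [-0.178, -3.13, -0.004]
ft_force: [-1.2, 0.1, -0.2]
grip_width: 0.998
grip_force: 0.0
```

Request:
{"op": "move_arm", "data": {"increments": "0 0 0 0 0 0 230;0 0 0 0 0 0 230;0 0 0 0 0 0 230;0 0 0 0 0 0 230;0 0 0 0 0 0 230;0 0 0 0 0 0 230;0 0 0 0 0 0 230;0 0 0 0 0 0 230"}}

```text
time: 4.63
position: [0.539, -0.1859, 0.087]
tool_rot: [0.178, 3.136, -0.0]
ft_force: [0.4, 0.3, 0.6]
grip_width: 0.478
grip_force: 0.0
```

Request:
{"op": "move_arm", "data": {"increments": "0 0 0 0 0 0 230;0 0 0 0 0 0 230;0 0 0 0 0 0 230;0 0 0 0 0 0 230;0 0 0 0 0 0 230;0 0 0 0 0 0 230;0 0 0 0 0 0 230;0 0 0 0 0 0 230"}}

```text
time: 5.3
position: [0.5388, -0.1861, 0.0868]
tool_rot: [-0.178, -3.137, 0.0]
ft_force: [0.0, -1.4, 0.8]
grip_width: 0.243
grip_force: 15.0
```

```bash
cat > arc.py <<'E'
import numpy as np,sys
def rows(a0,tot,n=8,r=48):
    a=np.radians(a0-np.linspace(0,tot,n+1)); p=r*np.c_[np.cos(a),np.sin(a)]
    return np.round(np.diff(p,axis=0),1)
if __name__=='__main__':
    a=-105.1
    for tot in [45]+[90]*5:
        print(a,tot,';'.join(f'{x} {y} 0 0 0 0 230' for x,y in rows(a,tot)),'END rel',48*np.cos(np.radians(a-tot)),48*np.sin(np.radians(a-tot))); a-=tot
E
python3 arc.py
```

```text
-105.1 45 -4.5 1.4 0 0 0 0 230;-4.3 1.9 0 0 0 0 230;-4.1 2.3 0 0 0 0 230;-3.9 2.7 0 0 0 0 230;-3.6 3.1 0 0 0 0 230;-3.3 3.4 0 0 0 0 230;-2.9 3.7 0 0 0 0 230;-2.5 4.0 0 0 0 0 230 END rel -41.61104394890893 -23.92741150818386
-150.1 90 -3.9 8.6 0 0 0 0 230;-2.1 9.2 0 0 0 0 230;-0.3 9.4 0 0 0 0 230;1.5 9.3 0 0 0 0 230;3.3 8.8 0 0 0 0 230;5.0 8.0 0 0 0 0 230;6.4 6.9 0 0 0 0 230;7.7 5.5 0 0 0 0 230 END rel -23.92741150818388 41.61104394890892
-240.1 90 8.6 3.9 0 0 0 0 230;9.2 2.1 0 0 0 0 230;9.4 0.3 0 0 0 0 230;9.3 -1.5 0 0 0 0 230;8.8 -3.3 0 0 0 0 230;8.0 -5.0 0 0 0 0 230;6.9 -6.4 0 0 0 0 230;5.5 -7.7 0 0 0 0 230 END rel 41.611043948908936 23.927411508183845
-330.1 90 3.9 -8.6 0 0 0 0 230;2.1 -9.2 0 0 0 0 230;0.3 -9.4 0 0 0 0 230;-1.5 -9.3 0 0 0 0 230;-3.3 -8.8 0 0 0 0 230;-5.0 -8.0 0 0 0 0 230;-6.4 -6.9 0 0 0 0 230;-7.7 -5.5 0 0 0 0 230 END rel 23.927411508183848 -41.611043948908936
-420.1 90 -8.6 -3.9 0 0 0 0 230;-9.2 -2.1 0 0 0 0 230;-9.4 -0.3 0 0 0 0 230;-9.3 1.5 0 0 0 0 230;-8.8 3.3 0 0 0 0 230;-8.0 5.0 0 0 0 0 230;-6.9 6.4 0 0 0 0 230;-5.5 7.7 0 0 0 0 230 END rel -41.611043948908936 -23.92741150818385
-510.1 90 -3.9 8.6 0 0 0 0 230;-2.1 9.2 0 0 0 0 230;-0.3 9.4 0 0 0 0 230;1.5 9.3 0 0 0 0 230;3.3 8.8 0 0 0 0 230;5.0 8.0 0 0 0 0 230;6.4 6.9 0 0 0 0 230;7.7 5.5 0 0 0 0 230 END rel -23.92741150818385 41.611043948908936
```

Request:
{"op": "move_arm", "data": {"increments": "-4.5 1.4 0 0 0 0 230;-4.3 1.9 0 0 0 0 230;-4.1 2.3 0 0 0 0 230;-3.9 2.7 0 0 0 0 230;-3.6 3.1 0 0 0 0 230;-3.3 3.4 0 0 0 0 230;-2.9 3.7 0 0 0 0 230;-2.5 4.0 0 0 0 0 230"}}

```text
time: 5.97
position: [0.5106, -0.1652, 0.0868]
tool_rot: [0.179, 3.133, -0.004]
ft_force: [5.5, -6.5, -5.9]
grip_width: 0.243
grip_force: 15.0
```

Request:
{"op": "move_arm", "data": {"increments": "-3.9 8.6 0 0 0 0 230;-2.1 9.2 0 0 0 0 230;-0.3 9.4 0 0 0 0 230;1.5 9.3 0 0 0 0 230;3.3 8.8 0 0 0 0 230;5.0 8.0 0 0 0 0 230;6.4 6.9 0 0 0 0 230;7.7 5.5 0 0 0 0 230"}}

```text
time: 6.63
position: [0.5246, -0.0998, 0.0866]
tool_rot: [-0.18, -3.131, 0.007]
ft_force: [-5.7, -5.9, 4.8]
grip_width: 0.249
grip_force: 15.0
```

Request:
{"op": "move_arm", "data": {"increments": "8.6 3.9 0 0 0 0 230;9.2 2.1 0 0 0 0 230;9.4 0.3 0 0 0 0 230;9.3 -1.5 0 0 0 0 230;8.8 -3.3 0 0 0 0 230;8.0 -5.0 0 0 0 0 230;6.9 -6.4 0 0 0 0 230;5.5 -7.7 0 0 0 0 230"}}

```text
time: 7.3
position: [0.5905, -0.1116, 0.0866]
tool_rot: [-0.174, -3.13, -0.006]
ft_force: [-6.0, 5.6, 1.8]
grip_width: 0.246
grip_force: 15.0
```

Request:
{"op": "move_arm", "data": {"increments": "3.9 -8.6 0 0 0 0 230;2.1 -9.2 0 0 0 0 230;0.3 -9.4 0 0 0 0 230;-1.5 -9.3 0 0 0 0 230;-3.3 -8.8 0 0 0 0 230;-5.0 -8.0 0 0 0 0 230;-6.4 -6.9 0 0 0 0 230;-7.7 -5.5 0 0 0 0 230"}}

```text
time: 7.97
position: [0.5763, -0.1808, 0.0868]
tool_rot: [0.176, 3.134, 0.001]
ft_force: [3.6, 0.5, -1.1]
grip_width: 0.244
grip_force: 15.0
```

Request:
{"op": "move_arm", "data": {"increments": "-1.4 -0.8 0 0 0 0 230;-1.4 -0.7 0 0 0 0 230;-1.4 -0.7 0 0 0 0 230;-1.4 -0.6 0 0 0 0 230;-1.5 -0.6 0 0 0 0 230;-1.5 -0.5 0 0 0 0 230;-1.5 -0.5 0 0 0 0 230;-1.5 -0.4 0 0 0 0 230"}}

```text
time: 8.63
position: [0.5638, -0.1861, 0.0869]
tool_rot: [0.178, 3.136, -0.001]
ft_force: [1.7, -3.5, -0.2]
grip_width: 0.244
grip_force: 15.0
```

Resistance fell from about 8 N to under 1 N, so the tape is home. I'm releasing the knob.

Request:
{"op": "move_arm", "data": {"increments": "0 0 0 0 0 0 0;0 0 0 0 0 0 0;0 0 0 0 0 0 0;0 0 0 0 0 0 0;0 0 0 0 0 0 0;0 0 0 0 0 0 0;0 0 0 0 0 0 0;0 0 0 0 0 0 0", "grip_force": 8}}

```text
time: 9.3
position: [0.5639, -0.1856, 0.0868]
tool_rot: [-0.178, -3.137, -0.0]
ft_force: [-0.4, -0.4, -0.6]
grip_width: 0.765
grip_force: 0.0
```

Request:
{"op": "move_arm", "data": {"increments": "0 0 15 0 0 0 0;0 0 25 0 0 0 0;0 0 25 0 0 0 0;0 0 15 0 0 0 0;0 0 10 0 0 0 0;0 0 0 0 0 0 0;0 0 0 0 0 0 0;0 0 0 0 0 0 0"}}

```text
time: 9.97
position: [0.5631, -0.1856, 0.1754]
tool_rot: [-0.178, -3.135, -0.001]
ft_force: [-0.4, -0.0, -0.8]
grip_width: 1.0
grip_force: 0.0
```

```bash
python3 - <<'E'
from m import *
s=ctrl.get_image('side'); P=cloud(s)
print('cart',rect(P,.118,.135,(.5705,.029),.055))
print('stand',rect(P,.055,.066,(.52,.342),.09))
print('knob',rect(P,.112,.13,(.56,-.186),.03))
t=ctrl.get_image('top'); Q=cloud(t)
print('cart',rect(Q,.115,.135,(.5705,.029),.055))
print('stand',rect(Q,.05,.07,(.5203,.3416),.082))
m=(Q[...,2]>.052)&(Q[...,2]<.068)&(np.abs(Q[...,0]-.561)<.12)&(np.abs(Q[...,1]+.055)<.2)
m=cv2.morphologyEx(m.astype(np.uint8),cv2.MORPH_OPEN,np.ones((5,5)))>0
b=cv2.minAreaRect(Q[m][:,:2].astype(np.float32));print('dock',b)
# slot centre: points deeper than stand top inside the stand
d=Q[...,:2]-np.array([.5203,.3416]); a=np.radians(-16.1); lx=d@[np.cos(a),np.sin(a)]; ly=d@[-np.sin(a),np.cos(a)]
k=(abs(lx)<.052)&(abs(ly)<.038)&(Q[...,2]<.05)&(Q[...,2]>-.02)
print('slot local',lx[k].min(),lx[k].max(),ly[k].min(),ly[k].max(),np.median(lx[k]),np.median(ly[k]),np.median(Q[k][:,2]))
save(s,'side1.png')
E
```

```text
cart (array([0.5366, 0.0314]), array([0.0226, 0.0069]), 85.5, array([0.5365, 0.0274, 0.1251]), 34)
stand (array([0.5185, 0.344 ]), array([0.0974, 0.1128]), 76.0, array([0.5163, 0.3346, 0.0609]), 600)
knob (array([ 0.5657, -0.1944]), array([0.0071, 0.0194]), 86.0, array([ 0.5651, -0.1953,  0.1188]), 41)
cart (array([0.5703, 0.0291]), array([0.0228, 0.0835]), 83.5, array([0.5702, 0.0295, 0.1249]), 404)
stand (array([0.5204, 0.3418]), array([0.0896, 0.1202]), 74.0, array([0.52  , 0.3411, 0.0601]), 1665)
dock ((0.5608253479003906, -0.05575862526893616), (0.34079328179359436, 0.16028988361358643), 83.61489868164062)
slot local -0.04561088645282308 0.04332755033031122 -0.007805890895031076 0.016913602285145095 -0.002660983210211668 0.00912207428240716 0.028966395516571097
```

View pics/side1.png

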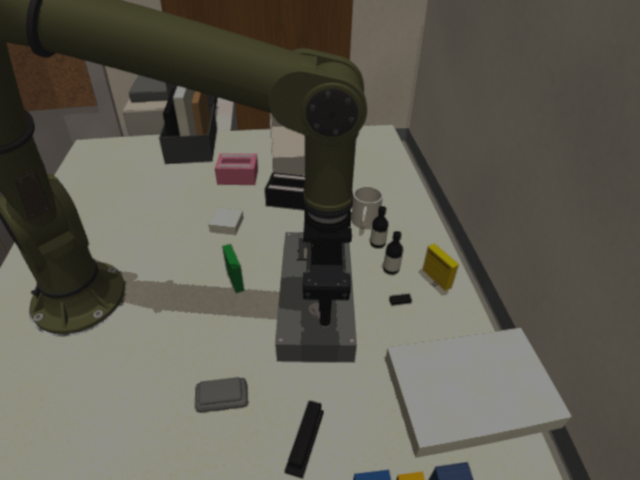

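The side view shows the gripper open above the knob at about (325,300), with everything undisturbed. Dock and cartridge measurements agree, so I'm moving over the cartridge.

Request:
{"op": "move_arm", "data": {"increments": "1 20 0 0 0 0 0;1 35 0 0 0 0 0;1 40 0 0 0 0 0;1 40 0 0 0 0 0;1 40 0 0 0 0 0;1 25 0 0 0 0 0;0.8 14.8 0 0 0 0 0;0 0 0 0 0 0 0"}}

```text
time: 10.73
position: [0.5698, 0.0346, 0.1762]
tool_rot: [-0.166, -3.136, -0.004]
ft_force: [-0.5, -0.1, 0.2]
grip_width: 1.004
grip_force: 0.0
```

Request:
{"op": "move_arm", "data": {"increments": "0 0 0 0 0 0 0;0 0 0 0 0 0 0;0 0 0 0 0 0 0;0 0 0 0 0 0 0;0 0 0 0 0 0 0;0 0 0 0 0 0 0;0 0 0 0 0 0 0;0 0 0 0 0 0 0"}}

```text
time: 11.4
position: [0.5707, 0.0289, 0.1768]
tool_rot: [0.178, 3.136, 0.0]
ft_force: [-0.1, 0.5, 0.5]
grip_width: 0.998
grip_force: 0.0
```

Position is good. Descend and close gently.

Request:
{"op": "move_arm", "data": {"increments": "0 0 -15 0 0 0 0;0 0 -20 0 0 0 0;0 0 -20 0 0 0 0;0 0 -15 0 0 0 0;0 0 -10 0 0 0 0;0 0 -6 0 0 0 0;0 0 -4 0 0 0 0;0 0 0 0 0 0 0"}}

```text
time: 12.07
position: [0.5706, 0.0292, 0.0865]
tool_rot: [-0.178, -3.136, -0.0]
ft_force: [0.1, -0.1, 0.8]
grip_width: 0.999
grip_force: 0.0
```

Request:
{"op": "move_arm", "data": {"increments": "0 0 0 0 0 0 170;0 0 0 0 0 0 170;0 0 0 0 0 0 170;0 0 0 0 0 0 170;0 0 0 0 0 0 170;0 0 0 0 0 0 170;0 0 0 0 0 0 170;0 0 0 0 0 0 170"}}

```text
time: 12.73
position: [0.5707, 0.0291, 0.0868]
tool_rot: [0.178, 3.136, 0.0]
ft_force: [-0.2, -0.5, -0.1]
grip_width: 0.478
grip_force: 0.0
```

Request:
{"op": "move_arm", "data": {"increments": "0 0 0 0 0 0 230;0 0 0 0 0 0 230;0 0 0 0 0 0 230;0 0 0 0 0 0 230;0 0 0 0 0 0 230;0 0 0 0 0 0 230;0 0 0 0 0 0 230;0 0 0 0 0 0 230"}}

```text
time: 13.4
position: [0.5707, 0.0291, 0.0868]
tool_rot: [0.178, 3.137, 0.0]
ft_force: [-0.4, -0.4, 0.9]
grip_width: 0.257
grip_force: 8.0
```

Request:
{"op": "move_arm", "data": {"increments": "0 0 0 0 0 0 230;0 0 0.5 0 0 0 230;0 0 0.5 0 0 0 230;0 0 1 0 0 0 230;0 0 1 0 0 0 230;0 0 1 0 0 0 230;0 0 1 0 0 0 230;0 0 1 0 0 0 230", "grip_force": 14}}

```text
time: 14.07
position: [0.5707, 0.0291, 0.0929]
tool_rot: [0.178, 3.136, 0.0]
ft_force: [-0.8, 0.6, -1.3]
grip_width: 0.252
grip_force: 14.0
```

Request:
{"op": "move_arm", "data": {"increments": "0 0 4 0 0 0 230;0 0 7 0 0 0 230;0 0 9 0 0 0 230;0 0 10 0 0 0 230;0 0 12 0 0 0 230;0 0 12 0 0 0 230;0 0 12 0 0 0 230;0 0 9 0 0 0 230"}}

```text
time: 14.73
position: [0.5714, 0.0292, 0.17]
tool_rot: [0.178, 3.134, -0.0]
ft_force: [0.3, -0.4, -1.8]
grip_width: 0.252
grip_force: 14.0
```

```bash
python3 - <<'E'
from m import *
s=ctrl.get_image('side'); P=cloud(s)
st=ctrl.get_state(); print(np.round(st['ft_force'],1),np.round(st['torque'],2),np.round(st['position'],4))
save(s,'side2.png',(220,150,420,300),4)
E
```

```text
[ 0.9  0.8 -0.4] [ 0.14 -0.19  0.  ] [0.5723 0.0294 0.1714]
```

View pics/side2.png

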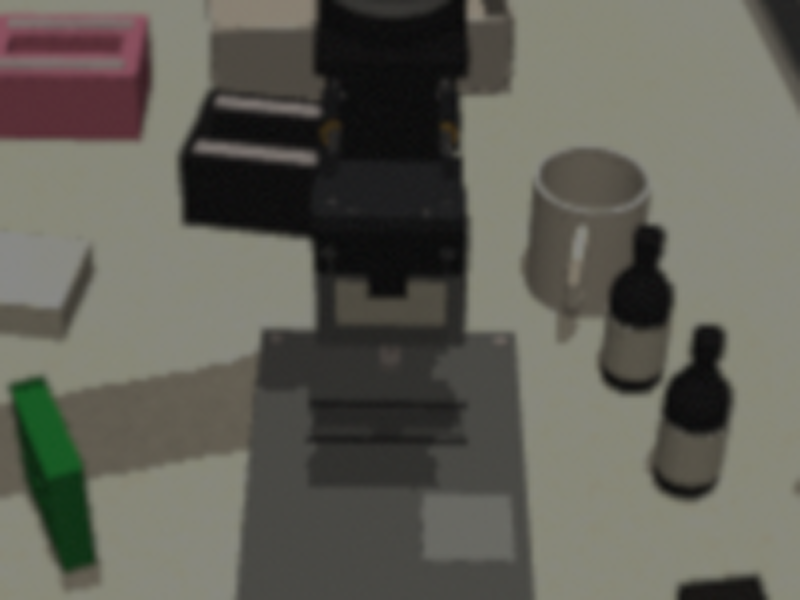

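The cartridge is lifted clear and upright, with the foot at crop (388,355) over the pocket. I'm moving to the black stand.

Request:
{"op": "move_arm", "data": {"increments": "-1.3 8 0 0 0 -0.6 230;-2.6 16 0 0 0 -0.6 230;-3.8 24 0 0 0 -0.6 230;-4.5 28 0 0 0 -0.6 230;-4.5 28 0 0 0 -0.6 230;-4.5 28 0 0 0 -0.6 230;-4.5 28 0 0 0 -0.6 230;-4.5 28 0 0 0 -0.6 230"}}

```text
time: 15.45
position: [0.5393, 0.2188, 0.167]
tool_rot: [-0.31, -3.125, 0.0]
ft_force: [0.8, -0.7, -1.6]
grip_width: 0.254
grip_force: 14.0
```

Request:
{"op": "move_arm", "data": {"increments": "-4.5 28 0 0 0 -0.6 230;-4.5 28 0 0 0 -0.6 230;-3.8 24 0 0 0 -0.6 230;-3.2 20 0 0 0 -0.6 230;-2 12 0 0 0 -0.6 230;-1.2 8 0 0 0 -0.6 230;-0.7 4.7 0 0 0 -0.6 230;0 0 0 0 0 -0.6 230"}}

```text
time: 16.12
position: [0.5198, 0.3427, 0.1673]
tool_rot: [-0.439, -3.11, -0.0]
ft_force: [-0.1, 0.1, -0.9]
grip_width: 0.253
grip_force: 14.0
```

Request:
{"op": "move_arm", "data": {"increments": "0 0 -4 0 0 0 230;0 0 -5 0 0 0 230;0 0 -5 0 0 0 230;0 0 -4 0 0 0 230;0 0 -2 0 0 0 230;0 0 0 0 0 0 230;0 0 0 0 0 0 230;0 0 0 0 0 0 230"}}

```text
time: 16.78
position: [0.5207, 0.3419, 0.148]
tool_rot: [0.44, 3.11, 0.001]
ft_force: [-0.5, 0.2, -1.1]
grip_width: 0.25
grip_force: 14.0
```

```bash
python3 - <<'E'
from m import *
st=ctrl.get_state(); print(np.round(st['ft_force'],1),np.round(st['torque'],2),np.round(st['position'],4),np.round(st['joint_positions'],2))
t=ctrl.get_image('top'); s=ctrl.get_image('side'); P=cloud(s);Q=cloud(t)
f=cv2.resize(s['frame'][140:240,240:374],(536,400),interpolation=2); g=cv2.resize(t['frame'][220:320,130:196],(264,400),interpolation=2)
cv2.imwrite('pics/v3.png',np.clip(np.hstack([f,g])[...,::-1].astype(float)*1.8,0,255).astype(np.uint8))
for z0,z1 in ((.08,.13),(.13,.17)):
    # face of the cartridge seen by the side camera
    m=(P[...,2]>z0)&(P[...,2]<z1)&(np.abs(P[...,0]-.52)<.06)&(np.abs(P[...,1]-.335)<.03)
    print(z0,m.sum(),np.round(np.median(P[m],0),4) if m.any() else '', np.round(P[m].min(0),4),np.round(P[m].max(0),4))
E
```

```text
[-0.5  0.2 -1.1] [ 0.06 -0.14  0.03] [0.5207 0.3419 0.148 ] [ 0.03  0.43 -0.84  1.6   0.33  1.26  0.43]
0.08 226 [0.5223 0.333  0.1184] [0.4806 0.3178 0.0872] [0.5645 0.3482 0.1298]
0.13 375 [0.5255 0.3281 0.1509] [0.4802 0.3153 0.1304] [0.5654 0.3467 0.17  ]
```

View pics/v3.png

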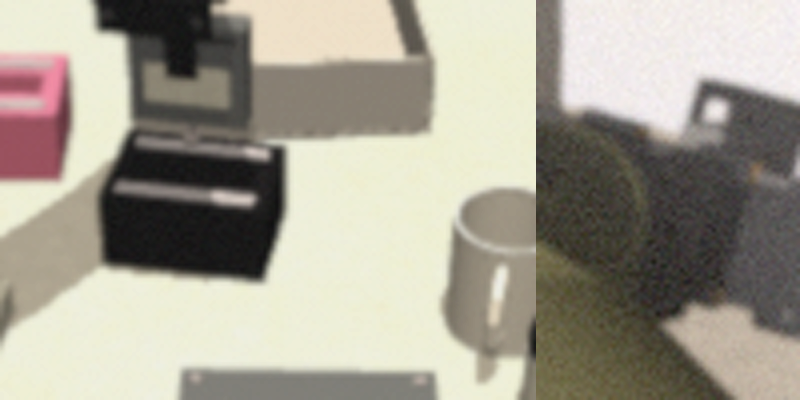

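The side view shows the cartridge held level above the black stand, with its body at crop (190,80) and the stand top at (195,165). I'll check alignment relative to the stand in the same camera.

```bash
cat > al.py <<'E'
from m import *
a=np.radians(-16.05); ex=np.array([np.cos(a),np.sin(a)]); ey=np.array([-np.sin(a),np.cos(a)])
def go(zu):
    s=ctrl.get_image('side'); P=cloud(s); d=P[...,:2]-np.array([.5204,.3418]); lx=d@ex; ly=d@ey; z=P[...,2]
    def rowext(m,name):
        L=[];
        for v in range(480):
            k=np.nonzero(m[v])[0]
            if len(k)>8: L.append((lx[v,k].min(),lx[v,k].max(),len(k)))
        L=np.array(L)*1000; print(name,'lx min/max/centre',np.round(np.median(L,0)[:2],1),round(np.median(L[:,:2].mean(1)),1),len(L))
    near=(abs(lx)<.075)&(abs(ly)<.06)
    c=near&(z>zu+.005)&(z<zu+.06)&(ly<0.005)&(ly>-.02); rowext(c,'cart')
    pts=np.c_[lx[c],ly[c],z[c]]; lo=(pts[:,2]<zu+.035); lo&=abs(pts[:,0])<.04
    A=np.c_[pts[lo][:,0],pts[lo][:,2]-zu,np.ones(lo.sum())]; w=np.linalg.lstsq(A,pts[lo][:,1],rcond=None)[0]
    print('front face ly med',np.round(np.median(pts[lo][:,1])*1000,1),'slopes(yaw,tilt deg)',np.round(np.degrees(w[:2]),1),'n',lo.sum())
    f=near&(z>.005)&(z<.05)&(ly<-.035)&(ly>-.055); rowext(f,'stand front'); print(' front ly',np.round(np.median(ly[f])*1000,1),'(should be -45)')
    b=near&(z>zu-.05)&(z<zu+.1)
go_=go
if __name__=='__main__':
    import sys; go(float(sys.argv[1]))
E
python3 al.py .106
```

```text
cart lx min/max/centre [-37.7  45.2] 3.7 19
front face ly med -9.7 slopes(yaw,tilt deg) [-0.5  0.4] n 258
stand front lx min/max/centre [-55.1  62.3] 3.7 16
 front ly -43.0 (should be -45)
```

Relative to the stand, the cartridge is aligned within about 1 mm and square to it. I'm lowering it.

Request:
{"op": "move_arm", "data": {"increments": "0 0 -5 0 0 0 230;0 0 -8 0 0 0 230;0 0 -8 0 0 0 230;0 0 -8 0 0 0 230;0 0 -8 0 0 0 230;0 0 -6 0 0 0 230;0 0 -4 0 0 0 230;0 0 -3 0 0 0 230"}}

```text
time: 17.6
position: [0.5204, 0.3416, 0.0969]
tool_rot: [-0.439, -3.11, 0.001]
ft_force: [-0.0, -0.4, -1.1]
grip_width: 0.251
grip_force: 14.0
```

Request:
{"op": "move_arm", "data": {"increments": "0 0 -2 0 0 0 230;0 0 -2 0 0 0 230;0 0 -2 0 0 0 230;0 0 -2 0 0 0 230;0 0 -2 0 0 0 230;0 0 -2 0 0 0 230;0 0 -2 0 0 0 230;0 0 -1 0 0 0 230"}}

```text
time: 18.27
position: [0.5205, 0.3417, 0.0824]
tool_rot: [-0.44, -3.111, 0.0]
ft_force: [0.0, -0.2, -1.3]
grip_width: 0.247
grip_force: 14.0
```

Request:
{"op": "move_arm", "data": {"increments": "0 0 -2 0 0 0 230;0 0 -2 0 0 0 230;0 0 -1 0 0 0 230;0 0 -1 0 0 0 230;0 0 -1 0 0 0 230;0 0 -1 0 0 0 230;0 0 -0.5 0 0 0 230;0 0 -0.5 0 0 0 230", "grip_force": 10}}

```text
time: 18.93
position: [0.5206, 0.3418, 0.0738]
tool_rot: [0.44, 3.111, 0.0]
ft_force: [-0.2, 0.9, -1.9]
grip_width: 0.249
grip_force: 10.0
```

Request:
{"op": "move_arm", "data": {"increments": "0 0 -0.4 0 0 0 230;0 0 -0.4 0 0 0 230;0 0 -0.4 0 0 0 230;0 0 -0.4 0 0 0 230;0 0 -0.3 0 0 0 230;0 0 -0.2 0 0 0 230;0 0 0 0 0 0 230;0 0 0 0 0 0 230", "grip_force": 6}}

```text
time: 19.6
position: [0.5206, 0.3418, 0.0718]
tool_rot: [0.44, 3.111, 0.0]
ft_force: [-0.3, -0.4, -1.3]
grip_width: 0.249
grip_force: 6.0
```

Request:
{"op": "move_arm", "data": {"increments": "0 0 -0.2 0 0 0 230;0 0 -0.2 0 0 0 230;0 0 -0.2 0 0 0 230;0 0 -0.2 0 0 0 230;0 0 -0.2 0 0 0 230;0 0 -0.2 0 0 0 230;0 0 0 0 0 0 230;0 0 0 0 0 0 230"}}

```text
time: 20.27
position: [0.5207, 0.3419, 0.0717]
tool_rot: [0.439, 3.11, -0.0]
ft_force: [-3.6, -2.5, 7.8]
grip_width: 0.25
grip_force: 6.0
```

Contact felt at the expected height. Releasing.

Request:
{"op": "move_arm", "data": {"increments": "0 0 0.2 0 0 0 200;0 0 0 0 0 0 150;0 0 0 0 0 0 100;0 0 0 0 0 0 0;0 0 0 0 0 0 0;0 0 0 0 0 0 0;0 0 0 0 0 0 0;0 0 0 0 0 0 0"}}

```text
time: 20.93
position: [0.5206, 0.3418, 0.0705]
tool_rot: [-0.44, -3.111, -0.0]
ft_force: [0.2, -0.2, -0.6]
grip_width: 0.697
grip_force: 0.0
```

Request:
{"op": "move_arm", "data": {"increments": "0 0 5 0 0 0 0;0 0 15 0 0 0 0;0 0 25 0 0 0 0;0 0 25 0 0 0 0;0 0 25 0 0 0 0;0 0 20 0 0 0 0;0 0 10 0 0 0 0;0 0 0 0 0 0 0"}}

```text
time: 21.6
position: [0.5218, 0.3431, 0.1995]
tool_rot: [0.439, 3.106, 0.006]
ft_force: [0.3, 1.5, 0.2]
grip_width: 1.001
grip_force: 0.0
```

Request:
{"op": "move_arm", "data": {"increments": "-5 -15 0 0 0 0 0;-5 -30 0 0 0 0 0;-5 -40 0 0 0 0 0;-5 -40 0 0 0 0 0;-5 -40 0 0 0 0 0;-5 -40 0 0 0 0 0;0 -20 0 0 0 0 0;0 0 0 0 0 0 0"}}

```text
time: 22.27
position: [0.4902, 0.1097, 0.1943]
tool_rot: [-0.454, -3.107, 0.007]
ft_force: [-0.3, 0.4, 0.0]
grip_width: 0.994
grip_force: 0.0
```

```bash
python3 - <<'E'
from m import *
t=ctrl.get_image('top'); Q=cloud(t); print('cart',rect(Q,.095,.13,(.5204,.3418),.055)); print('stand',rect(Q,.05,.07,(.5203,.3416),.082))
st=ctrl.get_state(); print(st['time'],st['ft_force'],st['position'])
s=ctrl.get_image('side'); cv2.imwrite('pics/end.png',np.hstack([cv2.resize(x[...,::-1],(400,300)) for x in (t['frame'],s['frame'])]))
E
python3 al.py .06
```

```text
cart (array([0.5201, 0.3394]), array([0.0229, 0.0836]), 74.3, array([0.5187, 0.3383, 0.1094]), 419)
stand (array([0.5202, 0.3414]), array([0.0902, 0.1203]), 73.9, array([0.5201, 0.3309, 0.0603]), 1531)
22.3167 [0.31832105 0.84054942 0.2954992 ] [0.4902385  0.11329024 0.19467984]
cart lx min/max/centre [ 6.5 44.6] 25.7 17
front face ly med -10.1 slopes(yaw,tilt deg) [-0.1 -1.1] n 120
stand front lx min/max/centre [-54.8  62.2] 3.6 15
 front ly -43.1 (should be -45)
```

View pics/end.png

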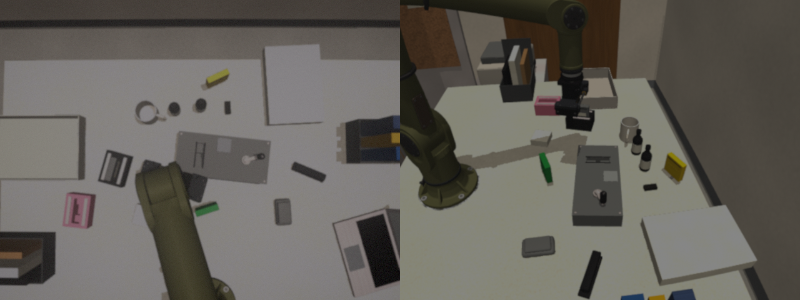

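The final pictures show the grey cartridge standing in the black stand at (116,168) in the top view. Its top is at 109.4 mm against 110 expected, and it is centred within 2 mm and upright. The bystanders are in place and the arm is clear.

```bash
python3 -c "
from bench import ctrl
print(ctrl.close_job())"
```

```text
the job is handed in; nothing more can be done
None
```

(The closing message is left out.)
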